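Point out the upside-down cell in a battery pack and log it

ROBOT

A 6-joint arm with a two-finger parallel gripper is mounted at the origin on the work surface. World frame = base frame: x ahead of the robot, y to its left, z up, the work surface at z = 0. Lengths are in m, angles in rad, forces in N, time in s.
With the tool pointing down it reaches from about 0.35 to 0.975 m from the base axis. Payload 4.9 kg.
Tool frame: the origin (TCP) lies between the finger pads, 19 mm behind the fingertips; this is the grasp point; z points along the fingers, y is the line along which they close (so a half turn about z gives the same grasp; the last joint's range is limited). The gripper opens to 85 mm and grips with 20 to 120 N. Pads are 22 mm wide; open, the fingers measure 114 mm over their backs; the gripper's body (76 mm by 85 mm) begins 54 mm behind the grasp point. The pads swing forward as they close: fully open they stand 13 mm farther back than shut.
Start: joints at [-1.251, 0.053, 1.613, -0, 1.476, -0.119], TCP at [0.266, -0.566, 0.25] pointing down, gripper open.
Joint ranges: [-3.01, 3.01], [-1.01, 2.22], [0.06, 2.58], [-1.02, 4.17], [0.09, 2.62], [-3.14, 3.14]. Speed limits (rad/s): [2.57, 2.57, 3.14, 3.14, 3.14, 3.14].

INTERFACE

Orientations are given as a rotation vector (axis times angle).
In Python, from station import status, viewer, finish_job gives the robot as it stands.
- The arm moves only by the shell command python3 -m jog 'ROWS' [FORCE]. ROWS is JSON, a list of rows, each a list of 7 numbers: the turn, a rotation vector about the tool's x, y, z each as a share of 5 degrees, from -1 to 1, then the shift along the tool's x, y, z each as a share of 30 mm, from -1 to 1, then the opening, from -1 (shut) to 1 (fully open). A call has 1 to 5 rows; each row shifts and turns the commanded pose from where the row before left it, along the tool's axes as they then stand; what a row does not reach is not made up. A row lasts 1/8 s, in which the tool goes at most 62.5 mm and 10.7 degrees, less where a joint would pass 70% of its speed; a pose out of reach is approached as far as the arm can. A call with a number of a shift or a turn outside -1 to 1 is refused whole. A call with a gripper value outside its range is refused whole. The fingers move at their own pace and stop on an object; FORCE is the grip in N (left out, the last holds). Time passes only in rows, so rows that do not move let the fingers close. It gives the time, the measured TCP pose, the force, the opening and the grip force at its end, in the units of the state.
- status.get_obs(): the state, without advancing time (a new reading comes with each control period).
- viewer.get_image(name): name is "scene" or "top" or "wrist"; returns a dict with "img" (480x640x3 uint8, red, green, blue), "fovy" (degrees; the focal length in pixels is half the picture's height over the tangent of half this angle, whatever the lens; pixels are square), "cx", "cy" (the principal point, pixels), "rvec" (rotation vector, rad) and "tvec" (3), from world to camera coordinates, as OpenCV has them. Camera axes: x right, y down, z forward; pixel columns grow to the right and rows downward; lengths in m; the calibration is good to about 2 mm. A picture is of the moment at which its call begins. There is no depth.
- finish_job(): hands the job in; it is judged then, once.
The state is a dict: "t": time; "q": joint angles; "dq": joint speeds; "effort": joint torques, N m; "tool_pos": TCP position; "tool_rot": TCP orientation; "contact_force": force on the tool from outside, world axes, zero at the start; "wrist_torque": the same for the moment, N m; "opening": finger opening in m; "grip_force": force on a finger pad.
Only numpy, scipy, OpenCV 4.12 (cv2) and the standard library are available. Lean on these libraries where they do the work, as an engineer would, in place of code of your own. Each camera call takes 0.05 s, during which the arm holds its last target. There are 200 camera calls.

TASK

One of the nine battery cells in the black tray was put in upside down: it shows a flat steel end instead of a stud. Point it out to the bench camera: come straight down over it, hold the fingertips about 2 cm above the middle of its top for 3 seconds, and go straight up again, without touching any cell or the tray and without pointing down at any other cell in the tray. Then press the button on the grey box to log it, let it spring back, and leave the loose things on the bench where they are.

Things in the scene. Friction and masses are not known exactly. Their poses are not given: they have to be found in the camera images.
- cell_reversed: the upside-down lithium cell: same size (33 mm across, 78 mm tall in all), in some pocket of the tray, but with its stud hidden below: its top is a flat bare steel disc almost as wide as the cell, with no stud, 78 mm above its underside, level with the other cells' stud tips. Origin: centre of its underside; z up. Cells are loose in the pockets and may lean by 2 degrees.
- cell0: lithium cell: a cylinder 33 mm across, 78 mm tall in all, standing in one pocket of the tray, right way up: an 8 mm tall, 13 mm wide steel stud sticks up from the middle of its black top ring (70 mm above its underside), stud tip 78 mm above its underside. Origin: centre of its underside; z up. Wrapper colours (orange, blue, green) are mixed and mean nothing.
- cell1: another cell just like cell0, right way up, in another pocket
- cell2: another cell just like cell0, right way up, in another pocket
- cell3: another cell just like cell0, right way up, in another pocket
- cell4: another cell just like cell0, right way up, in another pocket
- cell5: another cell just like cell0, right way up, in another pocket
- cell6: another cell just like cell0, right way up, in another pocket
- cell7: another cell just like cell0, right way up, in another pocket
- tray: fixed black plastic tray 125 x 125 mm, walls 45 mm high and 5 mm thick, floor 5 mm thick, 3 x 3 square pockets at 40 mm pitch, a cell in each; cell and stud tops stand about 83 mm above the bench. Origin: centre of its underside on the bench; x, y along its sides.
- log_box: fixed grey box 100 x 80 x 40 mm on the bench on the other side of the robot's centre line from the tray, with one black round push button (28 mm across, in a steel housing) in the middle of its top. Origin: centre of its underside; z up.
- log_button_top (a point): centre of the top face of the push button, about 62 mm above the bench; it moves with the button. Press straight down.
- log_button (a joint): travel of the push button: 0 released, 0.006 m fully down (about 4 N); springs back by itself. It has registered beyond 0.004 m.
- spare_cell: a spare cell of the same shape, stud up, standing loose on the bench between the tray and the box; leave it alone. Origin: centre of its underside.
- tape_roll: roll of black tape lying flat, 84 mm outside, 64 mm hole, 22 mm high, loose; leave it alone. Origin: centre of its underside.
- pliers: pliers with orange handles lying flat beyond the tray, about 150 mm long, 16 mm high, loose; leave them alone. Origin: under the pivot; x towards the jaws.
There are look-alikes about, which are no part of the job. There is more than one size of the log_box; the one meant has the size given above.

How it is judged:
By the outcome, as a careful person would: the job done as asked, in the order asked, and still so for the second after the job is handed in, with the robot touching nothing.
It also fails if it takes over 48 s, if anything falls off the work surface, if the arm or the gripper's body presses on something with over 40 N, if the wrist force passes 120 N, or if a joint passes its speed limit or range.

## Working session

There is one attempt and no reset: what is moved stays moved. The work goes in short steps, Python scripts to look and compute and a shell command to move; the robot and the scene stay as the last step left them, time stands still between calls to the robot, and variables do not carry over. Pictures are saved under pics/ and viewed, at most 10 in all, crops included, and the job is handed in when it is done.

```bash
mkdir -p pics; ls; cat > h.py <<'E'
import numpy as np, cv2
from station import status, viewer
def grab(n):
    d=viewer.get_image(n); R=cv2.Rodrigues(np.array(d['rvec'],float))[0]; t=np.array(d['tvec'],float).ravel()
    f=240/np.tan(np.radians(d['fovy'])/2)
    return dict(img=d['img'],R=R,t=t,f=f,cx=d['cx'],cy=d['cy'],C=-R.T@t)
def ray(c,u,v):
    r=c['R'].T@np.array([(u-c['cx'])/c['f'],(v-c['cy'])/c['f'],1]); return c['C'],r/np.linalg.norm(r)
def onz(c,u,v,z):
    C,r=ray(c,u,v); return C+r*(z-C[2])/r[2]
def tri(obs):
    A=np.zeros((3,3));b=np.zeros(3);L=[]
    for c,u,v in obs:
        C,r=ray(c,u,v);P=np.eye(3)-np.outer(r,r);A+=P;b+=P@C;L.append((C,P))
    p=np.linalg.solve(A,b); return p,[np.linalg.norm(P@(p-C)) for C,P in L]
def proj(c,p):
    q=c['R']@np.array(p)+c['t']; return c['f']*q[0]/q[2]+c['cx'],c['f']*q[1]/q[2]+c['cy']
E
python3 - <<'E'
from h import *
import pickle
for n in('scene','top','wrist'):
    c=grab(n); pickle.dump(c,open(n+'0.pkl','wb')); cv2.imwrite(f'pics/{n}0.png',c['img'][:,:,::-1]); print(n,c['C'],c['f'],c['cx'],c['cy'],c['R'][2])
o=status.get_obs(); print(o['t'],o['tool_pos'],o['tool_rot'],o['opening'],o['contact_force'])
print(cv2.Rodrigues(np.array(o['tool_rot']))[0].round(3))
E
```

```text
pics
scene [1.06748201 0.39572788 0.43105646] 450.1770780143859 327.52103666983726 239.11197461114858 [-0.6427582  -0.57598694 -0.50507518]
top [ 0.50499117 -0.03482197  0.99872218] 563.6201854134172 318.983157366785 240.5772251114273 [ 0.13910841  0.02228095 -0.99002647]
wrist [ 0.34289479 -0.52902559  0.37283184] 352.1034211919827 318.9409399162802 238.52112217939276 [-0.29819401 -0.13792292 -0.94448801]
0.15 [ 0.26536594 -0.56534922  0.24903083] [-3.06472143e+00 -6.83339410e-01  2.79287594e-04] 0.08543685680886913 [ 0.96974415  0.10020935 -0.09121178]
[[ 0.905  0.425 -0.001]
 [ 0.425 -0.905  0.002]
 [ 0.    -0.002 -1.   ]]
```

View pics/top0.png

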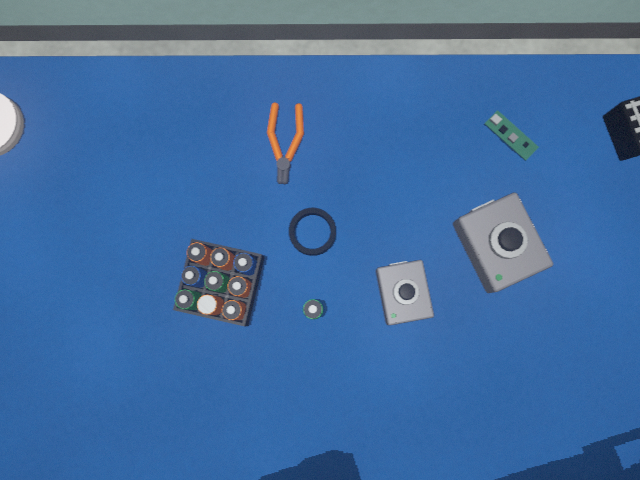

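View pics/scene0.png

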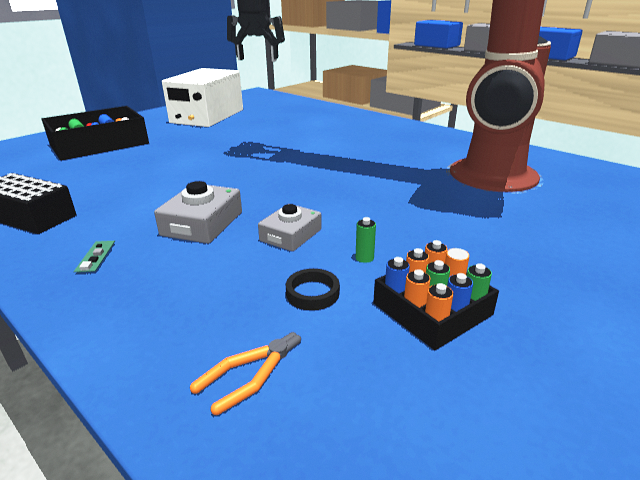

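The top view shows the tray around (218,283). One cell at (207,305) has a full-width bright disc, and the other eight have small studs; it is the orange cell at (457,255) in the scene view. There are two grey boxes: a small one at top (405,292) / scene (290,212) and a large one at top (510,240) / scene (197,190). I'll measure both boxes and the cells.

```bash
python3 - <<'E'
from h import *
import pickle
T=pickle.load(open('top0.pkl','rb'));S=pickle.load(open('scene0.pkl','rb'))
def blob(c,mask,u,v,r):
    m=np.zeros(mask.shape,np.uint8);cv2.circle(m,(u,v),r,255,-1);m&=mask
    n,l,st,ce=cv2.connectedComponentsWithStats(m);i=1+np.argmax(st[1:,4]);return ce[i],st[i]
def bright(c,th=150):
    i=c['img'].astype(int);return ((i.min(2)>th)*255).astype(np.uint8)
def dark(c,th=60):
    return ((c['img'].max(2)<th)*255).astype(np.uint8)
a,sa=blob(T,bright(T,170),207,305,14);b,sb=blob(S,bright(S,170),457,255,14)
print('rev',a,sa,b,sb,tri([(T,*a),(S,*b)]),onz(T,*a,.083),onz(S,*b,.083))
# other studs from top
for p in [(195,251),(219,256),(242,262),(189,275),(213,280),(237,286),(184,299),(231,310),(312,309)]:
    q,s=blob(T,bright(T,140),*p,8);print(p,q.round(1),s[4],onz(T,*q,.083).round(4))
for nm,pt,ps,r1,r2 in(('small',(406,291),(290,209),9,9),('large',(511,239),(197,186),14,12)):
    a,sa=blob(T,dark(T),*pt,r1);b,sb=blob(S,dark(S),*ps,r2)
    p,e=tri([(T,*a),(S,*b)]);print(nm,a,sa,b,sb,p,e,onz(T,*a,.062))
# box footprint
i=T['img'].astype(int);g=(((i.max(2)-i.min(2))<35)&(i.min(2)>60)).astype(np.uint8)*255
g=cv2.morphologyEx(g,cv2.MORPH_CLOSE,np.ones((9,9)))
for c in cv2.findContours(g,cv2.RETR_EXTERNAL,cv2.CHAIN_APPROX_NONE)[0]:
    if 1000<cv2.contourArea(c)<15000:
        r=cv2.boxPoints(cv2.minAreaRect(c)); 
        if r[:,0].min()<300: continue
        for z in(.04,.06):
            w=[onz(T,*k,z)[:2] for k in r];print('box',r.mean(0),z,np.linalg.norm(w[0]-w[1]),np.linalg.norm(w[1]-w[2]),np.mean(w,0))
def crop(c,x0,x1,y0,y1): return cv2.resize(c['img'][y0:y1,x0:x1,::-1],(400,300),interpolation=cv2.INTER_CUBIC)
cv2.imwrite('pics/crop1.png',np.hstack([np.vstack([crop(T,160,280,235,325),crop(T,360,560,185,335)]),np.vstack([crop(S,370,510,230,335),crop(S,150,330,130,265)])]))
E
```

```text
rev [206.39543726 304.04942966] [198 295  18  19 263] [457.56216216 253.25405405] [448 248  21  12 185] (array([0.52951414, 0.16755051, 0.08283782]), [np.float64(0.0005016306469413494), np.float64(0.0005016306469413773)]) [0.52927133 0.16796523 0.083     ] [0.53014286 0.16728449 0.083     ]
(195, 251) [195.  250.8] 53 [0.6162 0.1897 0.083 ]
(219, 256) [218.4 256.3] 51 [0.6072 0.1507 0.083 ]
(242, 262) [242.  261.5] 56 [0.5988 0.1117 0.083 ]
(189, 275) [188.8 274.5] 55 [0.5771 0.1985 0.083 ]
(213, 280) [212.4 279.9] 52 [0.5685 0.1594 0.083 ]
(237, 286) [236.  285.4] 59 [0.5596 0.1205 0.083 ]
(184, 299) [182.7 298.6] 54 [0.5379 0.2069 0.083 ]
(231, 310) [230.2 309.6] 57 [0.5206 0.129  0.083 ]
(312, 309) [312.2 308.6] 59 [ 0.5227 -0.0038  0.083 ]Traceback (most recent call last):
  File "<stdin>", line 17, in <module>
  File "<stdin>", line 6, in blob
    return _wrapfunc(a, 'argmax', axis=axis, out=out, **kwds)
    return bound(*args, **kwds)
ValueError: attempt to get argmax of an empty sequence
```

The reversed cell measures (0.5295, 0.1676, 0.0828). Its height agrees with the text and it fits the 40 mm grid. The button mask needs a looser threshold.

```bash
python3 - <<'E'
from h import *
import pickle
T=pickle.load(open('top0.pkl','rb'));S=pickle.load(open('scene0.pkl','rb'))
print(T['img'][291,395:418].max(1),S['img'][209,278:303].max(1),S['img'][186,180:216].max(1))
def crop(c,x0,x1,y0,y1): return cv2.resize(c['img'][y0:y1,x0:x1,::-1],(400,300),interpolation=cv2.INTER_CUBIC)
cv2.imwrite('pics/crop1.png',np.hstack([np.vstack([crop(T,160,280,235,325),crop(T,360,560,185,335)]),np.vstack([crop(S,370,510,230,335),crop(S,150,330,130,265)])]))
def blob(c,u,v,r,th):
    mask=((c['img'].max(2)<th)*255).astype(np.uint8)
    m=np.zeros(mask.shape,np.uint8);cv2.circle(m,(u,v),r,255,-1);m&=mask
    n,l,st,ce=cv2.connectedComponentsWithStats(m)
    i=1+np.argmax(st[1:,4]);return ce[i],st[i]
for nm,pt,ps,r1,r2 in(('small',(406,291),(290,209),11,10),('large',(511,239),(197,186),16,14)):
  try:
    a,sa=blob(T,*pt,r1,100);b,sb=blob(S,*ps,r2,80)
    p,e=tri([(T,*a),(S,*b)]);print(nm,a,sa,b,sb,p,e,onz(T,*a,.062))
  except Exception as x: print(nm,x)
i=T['img'].astype(int);g=(((i.max(2)-i.min(2))<50)&(i.min(2)>60)).astype(np.uint8)*255
g=cv2.morphologyEx(g,cv2.MORPH_OPEN,np.ones((5,5)))
for c in cv2.findContours(g,cv2.RETR_EXTERNAL,cv2.CHAIN_APPROX_NONE)[0]:
    if 1000<cv2.contourArea(c)<15000:
        r=cv2.boxPoints(cv2.minAreaRect(c)); 
        if r[:,0].min()<300: continue
        for z in(.04,.06):
            w=[onz(T,*k,z)[:2] for k in r];print('box',r.mean(0),z,np.linalg.norm(w[0]-w[1]),np.linalg.norm(w[1]-w[2]),np.mean(w,0))
E
```

```text
[213 209 197 144  86 106 109 106 105 104 106 101  98  99  94  88  87  89
  90  80 166 198 198] [227 206 247 255  82  18  31  40  43  40  45  42  44  45  44  39  36  24
   8 223 255 251 238 203 204] [239 238 237 238 239 250  79  32  40  44  43  44  42  43  41  43  42  44
  43  45  46  41  41  37  35  21   4 255 252 239 234 208 203 225 208 212]
small [407.6056338  290.61267606] [399 284  16  16 142] [289.23333333 208.76666667] [282 204  15  10 120] [ 0.55346424 -0.16118621  0.05559862] [np.float64(0.0004366617088465351), np.float64(0.00043666170884638916)] [ 0.55343402 -0.16064815  0.062     ]
large [510.00674157 238.81797753] [498 228  25  23 445] [196.33944954 187.48165138] [186 181  21  14 218] [ 0.63853661 -0.32761247  0.07830905] [np.float64(0.0008026921741574474), np.float64(0.0008026921741576704)] [ 0.64025368 -0.33224262  0.062     ]
box [404.1204  291.62192] 0.04 0.08272168349297046 0.10157052695132067 [ 0.55322218 -0.15764227]
box [404.1204  291.62192] 0.06 0.08099601811322878 0.09945165394776403 [ 0.55221602 -0.1550801 ]
box [501.9001  242.29996] 0.04 0.12728937850683242 0.14619746422512905 [ 0.63816501 -0.32509985]
box [501.9001  242.29996] 0.06 0.12463398194787888 0.1431476241836026 [ 0.63538685 -0.31904434]
```

View pics/crop1.png

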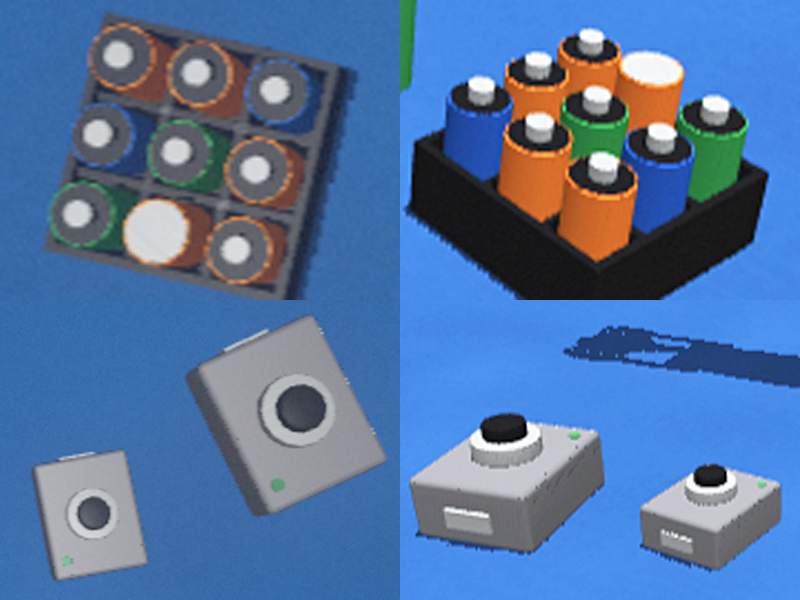

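The crop confirms both targets. The cell at top (207,305) is the only flat, studless one. The small box at top (405,292) measures about 100 x 81 mm, so it is the right one; the other is about 145 x 125 mm. I'll travel on the robot side of everything, staying high, with the gripper shut.

```bash
R='x'
python3 -m jog '[[0,0,0,0.3,-0.4,0,-1],[0,0,0,0.667,-0.867,0,-1],[0,0,0,0.667,-0.867,0,-1],[0,0,0,0.667,-0.867,0,-1],[0,0,0,0.667,-0.867,0,-1]]' 40
python3 -m jog '[[0,0,0,0.667,-0.867,0,-1],[0,0,0,0.667,-0.867,0,-1],[0,0,0,0.667,-0.867,0,-1],[0,0,0,0.667,-0.867,0,-1],[0,0,0,0.667,-0.867,0,-1]]'
python3 -m jog '[[0,0,0,0.667,-0.867,0,-1],[0,0,0,0.667,-0.867,0,-1],[0,0,0,0.667,-0.867,0,-1],[0,0,0,0.667,-0.867,0,-1],[0,0,0,0.667,-0.867,0,-1]]'
python3 -m jog '[[0,0,0,0.667,-0.867,0,-1],[0,0,0,0.667,-0.867,0,-1],[0,0,0,0.667,-0.867,0,-1],[0,0,0,0.667,-0.867,0,-1],[0,0,0,0.667,-0.867,0,-1]]'
```

```text
t: 0.78
tool_pos: [0.297, -0.4209, 0.2498]
tool_rot: [-3.066, -0.684, -0.0]
contact_force: [0.6, -0.5, -0.4]
opening: -0.0002
grip_force: 0.0
t: 1.4
tool_pos: [0.332, -0.2608, 0.2497]
tool_rot: [-3.066, -0.684, -0.0]
contact_force: [-0.0, -0.1, -0.4]
opening: -0.0
grip_force: 0.0
t: 2.02
tool_pos: [0.3671, -0.1007, 0.2497]
tool_rot: [-3.066, -0.684, -0.001]
contact_force: [-0.3, -0.3, -0.1]
opening: -0.0001
grip_force: 0.0
t: 2.65
tool_pos: [0.4022, 0.0593, 0.2498]
tool_rot: [-3.066, -0.684, -0.0]
contact_force: [-0.3, -1.0, -0.5]
opening: 0.0004
grip_force: 0.0
```

```bash
python3 -m jog '[[0,0,0,0.59,-0.74,0,-1],[0,0,0,0.59,-0.74,0,-1],[0,0,0,0.5,-0.6,0,-1],[0,0,0,0,0,0,-1]]'
python3 - <<'E'
from h import *
import pickle
for n in('scene','wrist'):
    c=grab(n); pickle.dump(c,open(n+'1.pkl','wb')); cv2.imwrite(f'pics/{n}1.png',c['img'][:,:,::-1])
    p=np.array(status.get_obs()['tool_pos']);print(n,p,c['C'],proj(c,p),proj(c,p-[0,0,.019]),proj(c,[.5295,.1676,.083]))
E
```

```text
t: 3.15
tool_pos: [0.4211, 0.1368, 0.2497]
tool_rot: [-3.065, -0.688, 0.001]
contact_force: [-0.4, 0.1, -0.9]
opening: -0.0003
grip_force: 0.0
scene [0.42118929 0.13606205 0.24972546] [1.06748201 0.39572788 0.43105646] (np.float64(490.1702618202687), np.float64(119.05376086721428)) (np.float64(487.8727102313723), np.float64(131.8649676438299)) (np.float64(457.97344344392286), np.float64(253.15377456583752))
wrist [0.42128127 0.13558087 0.24977892] [0.49865864 0.17271724 0.3735735 ] (np.float64(320.50484144799606), np.float64(336.1188995471907)) (np.float64(320.31405534956076), np.float64(311.86809304063866)) (np.float64(342.26959340965664), np.float64(79.52765810441264))
```

```bash
python3 -c "
import cv2,numpy as np
a=cv2.imread('pics/scene1.png');b=cv2.imread('pics/wrist1.png')
cv2.imwrite('pics/m1.png',np.hstack([cv2.resize(a[40:340,340:640],(400,400)),cv2.resize(b,(400,300))[:, :].copy() if 0 else cv2.copyMakeBorder(cv2.resize(b,(400,300)),0,100,0,0,0)]))"
```

```text
(no output)
```

View pics/m1.png

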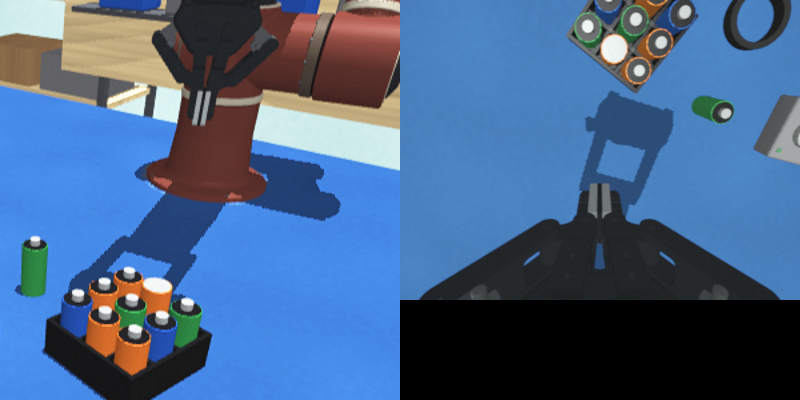

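The scene view shows the closed fingertips at about (490,134), against (488,132) predicted, so the 19 mm tip offset holds. In the wrist view the flat cell is at about (342,77), where it was predicted. I'll refine its position with three views.

```bash
python3 - <<'E'
from h import *
import pickle
T,S,W=[pickle.load(open(n,'rb')) for n in('top0.pkl','scene0.pkl','wrist1.pkl')]
m=np.zeros((480,640),np.uint8);cv2.circle(m,(342,78),26,255,-1);m&=((W['img'].min(2)>170)*255).astype(np.uint8)
n,l,st,ce=cv2.connectedComponentsWithStats(m);i=1+np.argmax(st[1:,4]);w=ce[i];print(w,st[i],onz(W,*w,.083))
p,e=tri([(T,206.4,304.05),(S,457.56,253.25),(W,*w)]);print(p,e)
o=status.get_obs();R=cv2.Rodrigues(np.array(o['tool_rot']))[0];print(o['tool_pos'],R.T@(np.r_[p[:2],.25]-o['tool_pos'])/.03,R.round(3))
E
```

```text
[342.35226456  77.71962617] [ 323   56   40   44 1391] [0.53064371 0.16809867 0.083     ]
[0.53005826 0.16778809 0.08316508] [np.float64(0.00080325345955209), np.float64(0.0005061189826549119), np.float64(0.0006454782219126756)]
[0.42128127 0.13558087 0.24977892] [ 3.738126    0.57104161 -0.00940214] [[ 0.905  0.425 -0.   ]
 [ 0.425 -0.905 -0.   ]
 [-0.001  0.    -1.   ]]
```

```bash
python3 -m jog '[[0,0,0,0.75,0.114,0,-1],[0,0,0,0.75,0.114,0,-1],[0,0,0,0.75,0.114,0,-1],[0,0,0,0.75,0.114,0,-1],[0,0,0,0.74,0.114,0,-1]]'
python3 -m jog '[[0,0,0,0,0,0,-1],[0,0,0,0,0,0,-1]]'
```

```text
t: 3.88
tool_pos: [0.5312, 0.1669, 0.2501]
tool_rot: [3.067, 0.681, -0.0]
contact_force: [-0.3, -0.1, 0.4]
opening: 0.0002
grip_force: 0.0
t: 4.12
tool_pos: [0.5301, 0.1672, 0.2499]
tool_rot: [3.066, 0.683, -0.001]
contact_force: [-0.6, 1.1, 0.4]
opening: -0.0001
grip_force: 0.0
```

```bash
python3 -m jog '[[0,0,0,0,0,0.8,-1],[0,0,0,0,0,0.9,-1],[0,0,0,0,0,0.9,-1],[0,0,0,0,0,0.8,-1],[0,0,0,0,0,0.4,-1]]'
python3 -m jog '[[0,0,0,0,0,0.3,-1],[0,0,0,0,0,0.15,-1],[0,0,0,0,0,0,-1]]'
python3 - <<'E'
from h import *
c=grab('scene');cv2.imwrite('pics/s2.png',cv2.resize(c['img'][150:300,370:570,::-1],(800,600),interpolation=cv2.INTER_CUBIC));print(status.get_obs()['tool_pos'])
E
```

```text
t: 4.75
tool_pos: [0.5293, 0.1674, 0.1346]
tool_rot: [-3.066, -0.683, 0.004]
contact_force: [-0.7, -0.6, -0.1]
opening: -0.0002
grip_force: 0.0
t: 5.12
tool_pos: [0.5309, 0.1679, 0.1228]
tool_rot: [3.066, 0.684, 0.001]
contact_force: [0.0, -0.1, 0.0]
opening: 0.0
grip_force: 0.0
[0.53113592 0.16795629 0.12314447]
```

View pics/s2.png

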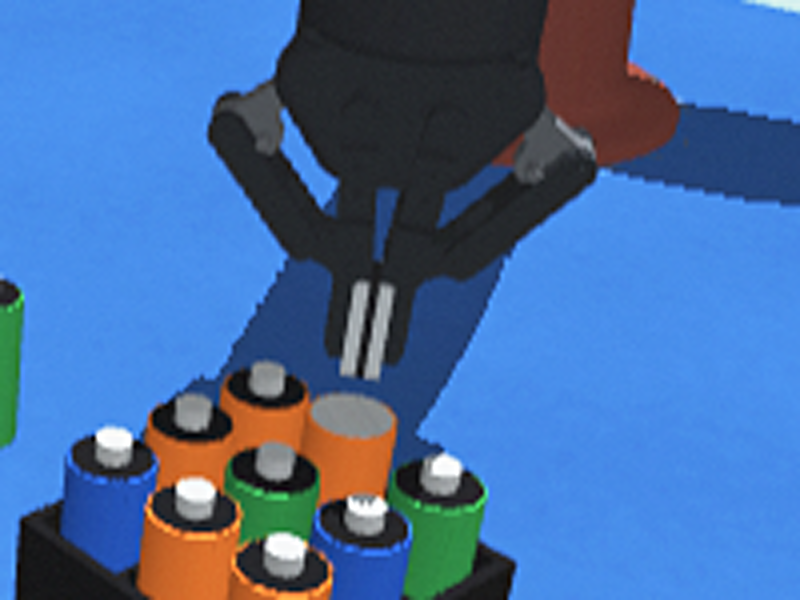

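The fingertips, at about (360,378) in the enlarged crop, hover centred over the flat disc at (352,415) with roughly a 2 cm gap. I'll hold here for over 3 s.

```bash
python3 -m jog '[[0,0,0,0,0,0,-1],[0,0,0,0,0,0,-1],[0,0,0,0,0,0,-1],[0,0,0,0,0,0,-1],[0,0,0,0,0,0,-1]]' | head -2
python3 -m jog '[[0,0,0,0,0,0,-1],[0,0,0,0,0,0,-1],[0,0,0,0,0,0,-1],[0,0,0,0,0,0,-1],[0,0,0,0,0,0,-1]]' | head -2
python3 -m jog '[[0,0,0,0,0,0,-1],[0,0,0,0,0,0,-1],[0,0,0,0,0,0,-1],[0,0,0,0,0,0,-1],[0,0,0,0,0,0,-1]]' | head -2
python3 -m jog '[[0,0,0,0,0,0,-1],[0,0,0,0,0,0,-1],[0,0,0,0,0,0,-1],[0,0,0,0,0,0,-1],[0,0,0,0,0,0,-1]]' | head -2
python3 -m jog '[[0,0,0,0,0,0,-1],[0,0,0,0,0,0,-1],[0,0,0,0,0,0,-1],[0,0,0,0,0,0,-1],[0,0,0,0,0,0,-1]]' | head -2
python3 -m jog '[[0,0,0,0,0,0,-1],[0,0,0,0,0,0,-1],[0,0,0,0,0,0,-1],[0,0,0,0,0,0,-1],[0,0,0,0,0,0,-1]]' | head -2
python3 -m jog '[[0,0,0,0,0,-0.5,-1],[0,0,0,0,0,-0.9,-1],[0,0,0,0,0,-0.9,-1],[0,0,0,0,0,-0.9,-1],[0,0,0,0,0,-0.9,-1]]' | head -2
python3 -m jog '[[0,0,0,0,0,-0.15,-1],[0,0,0,0,0,0,-1],[0,0,0,0,0,0,-1]]' | head -3
```

```text
t: 5.8
tool_pos: [0.5307, 0.1679, 0.1225]
t: 6.42
tool_pos: [0.5307, 0.1679, 0.1225]
t: 7.05
tool_pos: [0.5307, 0.1679, 0.1225]
t: 7.68
tool_pos: [0.5307, 0.1679, 0.1225]
t: 8.3
tool_pos: [0.5307, 0.1679, 0.1225]
t: 8.93
tool_pos: [0.5307, 0.1679, 0.1225]
t: 9.55
tool_pos: [0.5309, 0.1679, 0.2478]
t: 9.93
tool_pos: [0.53, 0.1678, 0.2484]
tool_rot: [-3.066, -0.684, 0.004]
```

```bash
python3 -m jog '[[0,0,0,-0.75,-0.114,0,-1],[0,0,0,-0.75,-0.114,0,-1],[0,0,0,-0.75,-0.114,0,-1],[0,0,0,-0.75,-0.114,0,-1],[0,0,0,-0.74,-0.114,0,-1]]' | head -2
python3 -m jog '[[0,0,0,-0.425,0.905,0,-1],[0,0,0,-0.425,0.905,0,-1],[0,0,0,-0.425,0.905,0,-1],[0,0,0,-0.425,0.905,0,-1],[0,0,0,-0.425,0.905,0,-1]]' | head -2
python3 -m jog '[[0,0,0,-0.425,0.905,0,-1],[0,0,0,-0.425,0.905,0,-1],[0,0,0,-0.425,0.905,0,-1],[0,0,0,-0.425,0.905,0,-1],[0,0,0,-0.425,0.905,0,-1]]' | head -2
python3 -m jog '[[0,0,0,0,0,0,-1],[0,0,0,0,0,0,-1],[0,0,0,0,0,0,-1]]' | head -2
python3 - <<'E'
from h import *
import pickle
c=grab('wrist');pickle.dump(c,open('w3.pkl','wb'));print(proj(c,[.553,-.159,.062]));cv2.imwrite('pics/w3.png',c['img'][:,:,::-1])
E
```

```text
t: 10.55
tool_pos: [0.4206, 0.1354, 0.2485]
t: 11.18
tool_pos: [0.4212, -0.0151, 0.2486]
t: 11.8
tool_pos: [0.4212, -0.165, 0.2486]
t: 12.18
tool_pos: [0.4218, -0.1634, 0.2496]
(np.float64(383.7470904904215), np.float64(69.69433548449399))
```

View pics/w3.png

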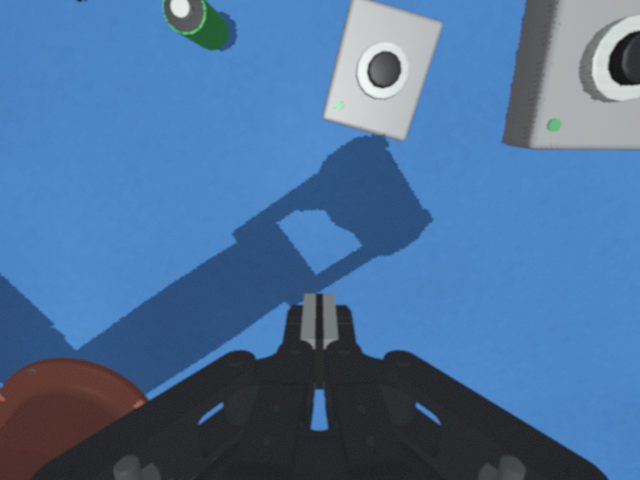

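The wrist view shows the small box's button at about (385,69), with (384,70) predicted. The large box is at the right edge and the spare cell at (195,20). I'll measure the button across views.

```bash
python3 - <<'E'
from h import *
import pickle
T,W,S=[pickle.load(open(n,'rb')) for n in('top0.pkl','w3.pkl','scene0.pkl')]
def el(c,u,v,r,th):
    m=np.zeros((480,640),np.uint8);cv2.circle(m,(u,v),r,255,-1);m&=((c['img'].max(2)<th)*255).astype(np.uint8)
    k=max(cv2.findContours(m,0,1)[0],key=cv2.contourArea);(x,y),s,a=cv2.fitEllipse(cv2.convexHull(k));print(x,y,s);return x,y
t=el(T,406,291,11,130);w=el(W,385,69,22,120);s=el(S,290,209,10,90)
print(onz(T,*t,.062),onz(W,*w,.062)); print(tri([(T,*t),(W,*w)]),tri([(T,*t),(W,*w),(S,s[0],s[1]-1.5)]))
p=np.array([*((onz(T,*t,.062)+onz(W,*w,.062))/2)[:2],.25]);o=status.get_obs();R=cv2.Rodrigues(np.array(o['tool_rot']))[0];print(p,o['tool_pos'],R.T@(p-o['tool_pos'])/.03)
E
```

```text
406.4769592285156 291.2024230957031 (16.114606857299805, 16.356781005859375)
383.8732604980469 69.24945831298828 (31.989837646484375, 36.589866638183594)
289.2146301269531 208.88356018066406 (9.972107887268066, 14.928735733032227)
[ 0.5524545  -0.15877311  0.062     ] [ 0.55332796 -0.15893629  0.062     ]
(array([ 0.55217325, -0.15810349,  0.06838878]), [np.float64(0.0001790682748110757), np.float64(0.00017906827481112248)]) (array([ 0.55346266, -0.15944024,  0.05898725]), [np.float64(0.0008932350203760943), np.float64(0.0004315092728797965), np.float64(0.0006569371075619588)])
[ 0.55289123 -0.1588547   0.25      ] [ 0.42182163 -0.16339053  0.24975446] [ 4.0171893   1.72426076 -0.00925223]
```

The button is at (0.553, -0.159). The views give its height as 59–68 mm, consistent with 62 mm. Move over it and come down to about 14 mm clear.

```bash
python3 -m jog '[[0,0,0,0.8,0.345,0,-1],[0,0,0,0.8,0.345,0,-1],[0,0,0,0.8,0.345,0,-1],[0,0,0,0.8,0.345,0,-1],[0,0,0,0.8,0.345,0,-1]]' | head -2
python3 -m jog '[[0,0,0,0,0,0.5,-1],[0,0,0,0,0,0.9,-1],[0,0,0,0,0,0.9,-1],[0,0,0,0,0,0.9,-1],[0,0,0,0,0,0.9,-1]]' | head -2
python3 -m jog '[[0,0,0,0,0,0.7,-1],[0,0,0,0,0,0.3,-1],[0,0,0,0,0,0,-1],[0,0,0,0,0,0,-1]]' | head -4
```

```text
t: 12.85
tool_pos: [0.5534, -0.1592, 0.25]
t: 13.48
tool_pos: [0.5509, -0.1594, 0.1251]
t: 13.98
tool_pos: [0.5532, -0.1604, 0.0982]
tool_rot: [3.065, 0.684, 0.003]
contact_force: [-0.5, -0.4, -1.0]
```

```bash
python3 -m jog '[[0,0,0,0,0,0.25,-1],[0,0,0,0,0,0.2,-1],[0,0,0,0,0,0,-1]]' | sed -n '1,4p'
python3 -m jog '[[0,0,0,0,0,0.1,-1],[0,0,0,0,0,0,-1]]' | sed -n '1,4p'
python3 -m jog '[[0,0,0,0,0,0.08,-1],[0,0,0,0,0,0,-1]]' | sed -n '1,4p'
```

```text
t: 14.35
tool_pos: [0.5519, -0.1599, 0.0826]
tool_rot: [-3.065, -0.684, 0.002]
contact_force: [-0.3, -0.3, 0.3]
t: 14.6
tool_pos: [0.5526, -0.1602, 0.0806]
tool_rot: [3.066, 0.684, 0.0]
contact_force: [-0.4, 0.3, 0.9]
t: 14.85
tool_pos: [0.5527, -0.1602, 0.0784]
tool_rot: [3.066, 0.684, 0.001]
contact_force: [-0.7, -0.3, 2.8]
```

```bash
python3 -m jog '[[0,0,0,0,0,0.07,-1],[0,0,0,0,0,0,-1]]' | sed -n '1,4p'
python3 -m jog '[[0,0,0,0,0,0.04,-1],[0,0,0,0,0,0,-1],[0,0,0,0,0,0,-1]]' | sed -n '1,4p'
```

```text
t: 15.1
tool_pos: [0.5527, -0.1602, 0.0763]
tool_rot: [3.066, 0.684, 0.001]
contact_force: [0.3, -1.1, 2.9]
t: 15.48
tool_pos: [0.5527, -0.1602, 0.0751]
tool_rot: [3.066, 0.684, 0.001]
contact_force: [0.5, -0.1, 3.2]
```

```bash
python3 -m jog '[[0,0,0,0,0,0.04,-1],[0,0,0,0,0,0,-1],[0,0,0,0,0,0,-1]]' | sed -n '1,4p'
```

```text
t: 15.85
tool_pos: [0.5528, -0.1602, 0.0747]
tool_rot: [3.066, 0.684, 0.0]
contact_force: [-1.8, 0.9, 9.8]
```

The force jumped to 9.8 N with almost no further travel, so the button has bottomed out. Now straight up.

```bash
python3 -m jog '[[0,0,0,0,0,-0.3,-1],[0,0,0,0,0,-0.6,-1],[0,0,0,0,0,-0.9,-1],[0,0,0,0,0,-0.9,-1],[0,0,0,0,0,-0.9,-1]]' | sed -n '1,4p'
python3 -m jog '[[0,0,0,-0.7,-0.3,-0.9,-1],[0,0,0,-0.8,-0.3,-0.5,-1],[0,0,0,-0.8,-0.3,0,-1],[0,0,0,-0.8,-0.3,0,-1],[0,0,0,0,0,0,-1]]' | sed -n '1,4p'
python3 -m jog '[[0,0,0,0,0,0,-1],[0,0,0,0,0,0,-1],[0,0,0,0,0,0,-1],[0,0,0,0,0,0,-1],[0,0,0,0,0,0,-1]]' | sed -n '1,4p'
python3 - <<'E'
from h import *
import pickle
c=grab('scene');S=pickle.load(open('scene0.pkl','rb'))
d=cv2.absdiff(c['img'],S['img']);print([int((d[y0:y1,x0:x1].max(2)>60).sum()) for x0,x1,y0,y1 in((255,325,200,250),(350,380,210,265),(370,500,235,350),(280,345,265,312),(185,305,330,415))])
cv2.imwrite('pics/s4.png',c['img'][:,:,::-1])
E
```

```text
t: 16.48
tool_pos: [0.552, -0.1599, 0.1828]
tool_rot: [-3.066, -0.684, 0.001]
contact_force: [-0.1, 0.2, 0.2]
t: 17.1
tool_pos: [0.4519, -0.1669, 0.2239]
tool_rot: [3.066, 0.682, 0.0]
contact_force: [-0.6, 0.1, 0.8]
t: 17.73
tool_pos: [0.4531, -0.167, 0.2235]
tool_rot: [-3.066, -0.684, 0.0]
contact_force: [-0.3, -0.1, -0.0]
[316, 124, 0, 0, 0]
```

View pics/s4.png

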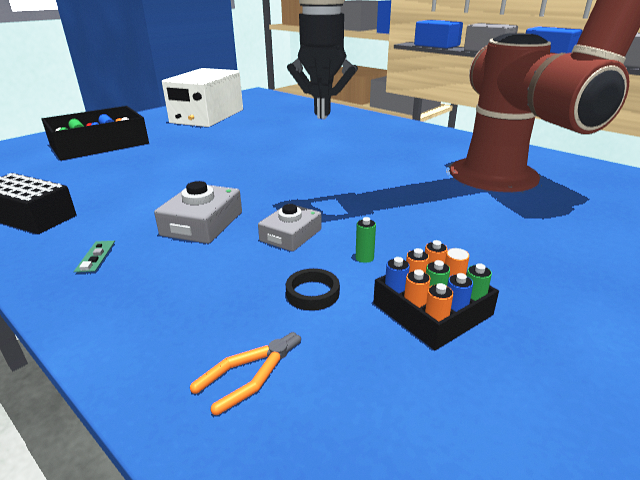

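Nothing has moved: tray, tape roll and pliers show no changed pixels, and the changes near the box and spare cell look like the arm's shadow. The button at (290,211) is back up, and the arm touches nothing.

```bash
python3 -c "
from station import finish_job
print(finish_job())"
```

```text
the job is handed in; nothing more can be done
None
```

I pointed out the reversed cell from about 2 cm above its top for over 3 s, then pressed the button on the 100 x 80 mm box until it bottomed out and let it spring back; nothing on the bench was disturbed, and I handed the job in at about 18 s.

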